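# Set the drying recorder's stylus arm and start the timer

## Robot

A 6-joint arm with a two-finger parallel gripper is mounted at the origin on the work surface. World frame = base frame: x ahead of the robot, y to its left, z up, the work surface at z = 0. Lengths are in m, angles in rad, forces in N, time in s.
With the tool pointing down it reaches from about 0.3 to 0.775 m from the base axis. Payload 14.6 kg.
Tool frame: the origin (TCP) lies midway between the tips of the shut fingers; the grasp point (between the pads) lies 19 mm behind it; z points along the fingers, y is the line along which they close (so a half turn about z gives the same grasp; the last joint's range is limited). The gripper opens to 85 mm and grips with 20 to 120 N. Pads are 22 mm wide; open, the fingers measure 114 mm over their backs; the gripper's body (76 mm by 85 mm) begins 54 mm behind the grasp point. The pads swing forward as they close: fully open they stand 13 mm farther back than shut.
Start: joints at [-1.374, 0.3, 1.521, -0, 1.321, -0.067], TCP at [0.143, -0.531, 0.204] pointing down, gripper open.
Joint ranges: [-3.03, 3.03], [-0.79, 2.21], [0.23, 2.52], [-1.04, 4.18], [0, 3.07], [-2.55, 2.55]. Speed limits (rad/s): [2.22, 2.22, 2.57, 3.14, 3.14, 3.14].

## Interface

Orientations are given as a unit quaternion [x, y, z, w].
In Python, from bench import r gives the robot as it stands.
- The arm moves only by the tool send_rows, never from a script. Its argument "targets" is text: rows parted by semicolons, each of 5 numbers parted by spaces: the shift along the tool's x, y, z in mm, then the turn about the tool's z in rad, then the finger opening in mm, from 0 to 85.4. A call has 1 to 8 rows; each row is the pose to reach, as a shift and turn from the pose commanded when the call began, along the tool's axes at that moment; what a row does not reach only later rows make up. A row lasts 1/8 s, in which the tool goes at most 62.5 mm and 10.7 degrees, less where a joint would pass 70% of its speed; a pose out of reach is approached as far as the arm can. A call with a gripper value outside its range is refused whole. The fingers move at their own pace and stop on an object; "grip_force" is the grip in N (left out, the last holds). Time passes only in rows, so rows that repeat a pose let the fingers close. It gives the time, the measured TCP pose, the force, the opening and the grip force at its end, in the units of the state.
- r.observe(): the state, without advancing time (a new reading comes with each control period).
- r.snapshot(name): name is "scene" or "side" or "wrist"; returns a dict with "img" (480x640x3 uint8, red, green, blue), "camera_matrix" (3x3 intrinsics, pixels), "R" (3x3) and "t" (3): a world point X has camera coordinates R X + t. Camera axes: x right, y down, z forward; pixel columns grow to the right and rows downward; lengths in m; the calibration is good to about 2 mm. A picture is of the moment at which its call begins. There is no depth.
- r.finish_job(): hands the job in; it is judged then, once.
Trained networks look in a picture, given as the dict that the camera call returned (one of the last four; its "shot" number tells which), for a name from the list of things; names that differ only in an ending like _2 or _b are one class to them, and where a whole thing is asked for, a point or a joint stands for the part that bears it (a point fixed in the world has none). Each returns a list of dicts, best first, with "p" (0 to 1); they miss things now and then, are a little off and sometimes report something else, mostly with a low value. They report only what shows in the picture. A call takes as long as a camera call. They do not tell look-alikes from the thing itself.
- r.boxes_of(picture, label): "bbox" ([left, top, right, bottom] in pixels, round what is visible of it).
The state is a dict: "time_s": time; "qpos": joint angles; "joint_velocities": joint speeds; "tau": joint torques, N m; "position": TCP position; "orientation": TCP orientation; "force": force on the tool from outside, world axes, zero at the start; "moment": the same for the moment, N m; "opening": opening from 0.0 (shut) to 1.0 (fully open); "grip_force": force on a finger pad.
Only numpy, scipy, OpenCV 4.12 (cv2) and the standard library are available. Lean on these libraries where they do the work, as an engineer would, in place of code of your own. Each camera call takes 0.05 s, during which the arm holds its last target. There are 200 camera calls.

## Task

On the blue drying recorder, gently push the stylus arm round with a fingertip until its stylus stands over the middle of the square specimen (not the disc or the ring), without gripping the arm or lifting it on its pivot. Then press the large start button of the timer all the way down and let it go, leaving its small stop button alone. Leave the brass weights, the jar and the steel applicator where they stand.

Things in the scene. Friction and masses are not known exactly. Their poses are not given: they have to be found in the camera images.
- swing (a joint): Angle of the stylus arm about its upright pivot, rad, from -1.2 to 1.2 (end stops); it grows anticlockwise seen from above. At 0 the arm points along the recorder's -x, at +0.785 to the specimen place on the recorder's -y side, at -0.785 to the place on its +y side. Dry friction of about 0.12 N m holds it wherever it is left. More than 15 N on the arm is too rough.
- bar (a point): Middle of the arm's bar, 100 mm from the pivot axis: a good place to push its flat side. The bar is level aluminium, 12 mm wide, 24 mm tall, underside 57 mm and top 81 mm above the bench, its end 156 mm from the axis. A 16 mm wide brass cap stands 6 mm above it over the stylus.
- tail (a point): End of the arm's short tail: a steel counterweight, 28 mm thick, 70 mm behind the pivot axis, its top 83 mm above the bench. The arm's hub on the pivot is 36 mm wide and also 83 mm high.
- lift (a joint): How far the arm is lifted up its pivot, m: 0 = resting by its own weight (about 3.5 N). It must stay down.
- stylus (a point): Point of the stylus, a thin steel pin 7 mm thick under the bar, 140 mm from the pivot axis, 41 mm above the bench (7 mm above the specimens; it never touches them).
- pivot (a point): Point on the arm's upright pivot axis, 70 mm above the bench. The steel pivot pin ends 88 mm above the bench.
- recorder: Drying recorder, a blue base plate 220 (x) x 310 (y) mm, its top 30 mm above the bench; origin at the centre of its underside, pivot at +60 mm along its x. It is fixed. Three specimen places lie on a circle of 140 mm radius about the pivot at arm angles -0.785, 0 and +0.785; which specimen is in which place varies.
- panel_square: The square specimen: a grey coated plate 50 x 50 x 4 mm, fixed on the recorder; origin at the centre of its underside, 30 mm above the bench.
- panel_round: A plain grey coated disc, 52 mm wide, 4 mm thick, fixed on the recorder; origin at the centre of its underside.
- panel_ring: A grey coated ring, 52 mm outside, 26 mm hole, 4 mm thick, fixed on the recorder; origin at the centre of its underside.
- timer: Timer, a low grey box 120 (x) x 110 (y) x 36 mm with a display and two white push buttons on its top, fixed on the bench left or right of the recorder; origin at the centre of its underside.
- start (a joint): Travel of the start button (the larger, cap 30 mm wide), m: 0 = up, 0.006 = fully down, which takes 5 N; it springs back.
- start_top (a point): Centre of the top face of the start button.
- stop (a joint): Travel of the stop button (the smaller, cap 16 mm wide), m: 0 = up. Not to be pressed.
- stop_top (a point): Centre of the top face of the stop button, 54 mm from the start button.
- balance: Flat pocket balance, white, 120 x 110 mm, 32 mm tall with a round steel pan; fixed, on the side of the recorder where the timer is not. Not used.
- weight_a: Brass weight standing on the corner of the recorder's base nearest the robot on its left, 32 mm wide, 40 mm tall; loose, not to be disturbed. Origin at the centre of its underside.
- weight_b: The same kind of brass weight, 32 mm wide, 40 mm tall, on the far right corner of the recorder's base as the robot sees it; loose, not to be disturbed. Origin at the centre of its underside.
- jar: Closed sample jar, 64 mm wide, 85 mm tall; loose, not to be disturbed. Origin at the centre of its underside.
- applicator: Steel frame-shaped film applicator, 60 x 80 x 30 mm; loose, not to be disturbed. Origin at the centre of its underside.
Not all that is in view belongs to the job. Of the things like the timer, leave any that is red; of the rest the larger one is meant.

How it is judged:
By the outcome, as a careful person would: the job done as asked, in the order asked, and still so for the second after the job is handed in, with the robot touching nothing.
It also fails if it takes over 48 s, if anything falls off the work surface, if the arm or the gripper's body presses on something with over 40 N, if the wrist force passes 120 N, or if a joint passes its speed limit or range.

## Working session

There is one attempt and no reset: what is moved stays moved. The work goes in short steps, Python scripts to look and compute and a tool call to move; the robot and the scene stay as the last step left them, time stands still between calls to the robot, and variables do not carry over. Pictures are saved under pics/ and viewed, at most 10 in all, crops included, and the job is handed in when it is done.

Besides the shell and the picture viewer there is one more tool, called in YAML: its name, and indented under it one key for each argument. send_rows: Moves the arm, as the interface text tells. Its arguments: {"type":"object","properties":{"targets":{"type":"string"},"grip_force":{"type":"number"}},"required":["targets"]}

```bash
mkdir -p pics; cat > h.py <<'E'
import numpy as np,cv2
from bench import r
def snap(n,f=None):
    s=r.snapshot(n)
    if f: cv2.imwrite('pics/'+f,cv2.cvtColor(s['img'],cv2.COLOR_RGB2BGR))
    return s
def pix(s,X):
    c=s['R']@np.array(X,float)+np.ravel(s['t']); p=s['camera_matrix']@c; return p[:2]/p[2]
def ray(s,uv,z):
    R=s['R'];t=np.ravel(s['t']);o=-R.T@t;d=R.T@np.linalg.solve(s['camera_matrix'],[uv[0],uv[1],1.])
    return o+d*(z-o[2])/d[2]
E
python3 - <<'E'
from h import *
o=r.observe();print(o['position'],o['orientation'],o['force'])
for n in ['scene','side']:
    s=snap(n,n+'0.png')
    print(n)
    for l,z in [('recorder',.03),('panel_square',.034),('panel_round',.034),('panel_ring',.034),('timer',.036),('start_top',.04),('stop_top',.04),('bar',.081),('tail',.083),('weight_a',.05),('jar',.04),('applicator',.03),('balance',.03)]:
        for b in r.boxes_of(s,l)[:3]:
            q=b['bbox'];print(l,round(b['p'],2),np.round(q),ray(s,[(q[0]+q[2])/2,(q[1]+q[3])/2],z).round(3)[:2])
E
```

```text
[ 0.14335631 -0.53071464  0.20380791] [ 9.91318432e-01  1.31481643e-01 -2.90138415e-05 -5.85784790e-04] [ 0.06694248 -0.07047217  0.12414439]
scene
recorder 0.76 [252. 234. 436. 350.] [ 0.597 -0.002]
panel_square 0.84 [352. 247. 374. 269.] [0.501 0.006]
panel_round 0.81 [391. 272. 414. 293.] [0.539 0.099]
panel_round 0.42 [330. 230. 348. 323.] [ 0.566 -0.023]
panel_ring 0.82 [294. 247. 323. 265.] [ 0.534 -0.1  ]
panel_ring 0.65 [258. 234. 439. 351.] [0.599 0.008]
timer 0.86 [106. 235. 155. 275.] [ 0.656 -0.447]
timer 0.82 [199. 191. 266. 246.] [ 0.483 -0.301]
timer 0.74 [292. 174. 359. 225.] [ 0.354 -0.129]
start_top 0.57 [333. 181. 345. 191.] [ 0.302 -0.115]
start_top 0.56 [132. 243. 139. 252.] [ 0.636 -0.446]
start_top 0.55 [235. 198. 249. 207.] [ 0.43  -0.301]
stop_top 0.55 [221. 191. 229. 197.] [ 0.416 -0.352]
stop_top 0.39 [320. 177. 325. 184.] [ 0.293 -0.159]
bar 0.74 [329. 233. 349. 322.] [ 0.609 -0.009]
tail 0.94 [330. 230. 351. 327.] [ 0.613 -0.005]
weight_a 0.84 [419. 250. 429. 274.] [0.486 0.128]
weight_a 0.79 [257. 281. 278. 303.] [ 0.663 -0.133]
weight_a 0.48 [389. 272. 
[... 580 characters left out ...]
 -0.102]
timer 0.97 [364. 391. 426. 447.] [ 0.628 -0.496]
timer 0.88 [189. 265. 264. 320.] [ 0.332 -0.168]
timer 0.62 [307. 228. 332. 239.] [0.532 0.076]
start_top 0.6 [273. 319. 288. 330.] [ 0.445 -0.276]
stop_top 0.54 [382. 411. 387. 414.] [ 0.613 -0.486]
stop_top 0.42 [269. 339. 278. 355.] [ 0.434 -0.337]
bar 0.56 [300. 226. 393. 263.] [ 0.587 -0.051]
tail 0.62 [302. 227. 392. 261.] [ 0.588 -0.05 ]
tail 0.26 [308. 229. 330. 233.] [0.527 0.006]
weight_a 0.78 [373. 271. 393. 289.] [ 0.658 -0.143]
weight_a 0.57 [295. 210. 306. 230.] [0.485 0.118]
jar 0.78 [337. 174. 361. 207.] [0.625 0.313]
applicator 0.61 [378. 330. 414. 374.] [ 0.655 -0.339]
balance 0.85 [261. 184. 309. 207.] [0.443 0.298]
```

View pics/scene0.png

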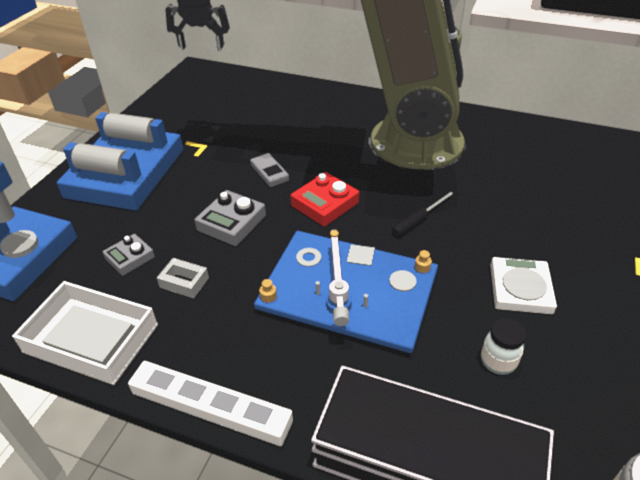

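View pics/side0.png

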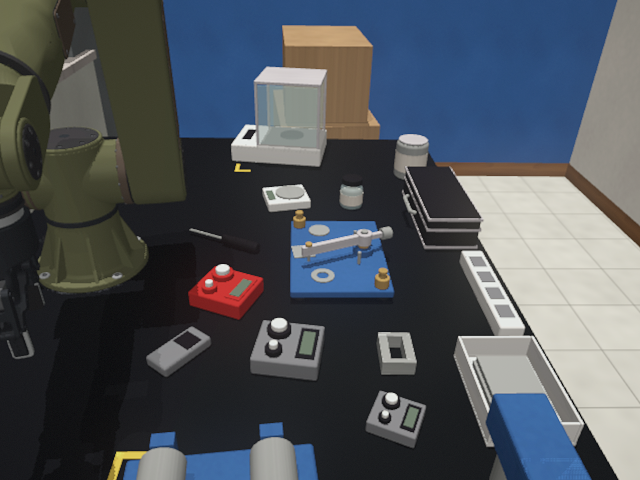

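The scene picture shows the square in the middle place (361,257), the ring at (308,256) and the disc at (403,281). The arm runs from its pivot (339,290) to its cap (334,234). There are two upright pins at (317,287) and (366,300).

Timer candidates in the scene view: red (325,198), large grey (230,216) and small grey (128,253). The large grey one fits, because it is not red and is the larger of the rest. I'll confirm this in an enlarged crop.

```bash
python3 - <<'E'
from h import *
s=cv2.imread('pics/scene0.png')
a=cv2.resize(s[180:360,180:450],None,fx=2.9,fy=2.9,interpolation=cv2.INTER_CUBIC);cv2.imwrite('pics/c1.png',a)
E
```

```text
(no output)
```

View pics/c1.png

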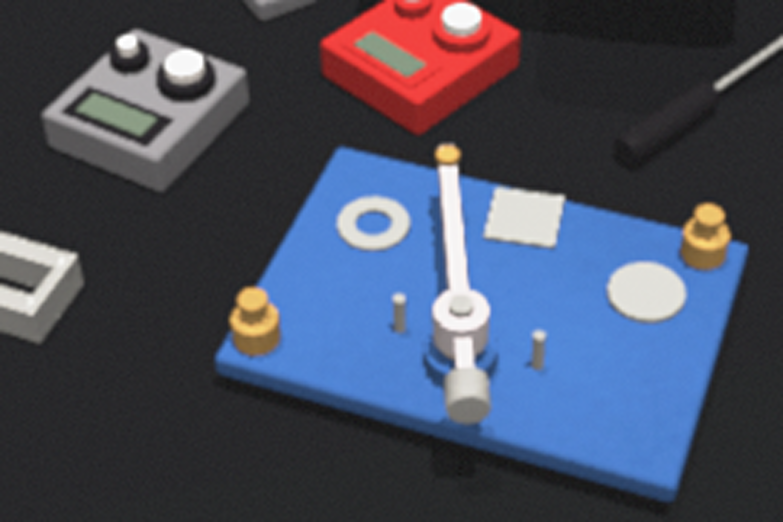

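The crop confirms the large grey timer: its start button is at crop (186,66) and its stop button at (128,43). The arm's cap lies between the ring and the square, with its top at crop (448,150), and the pivot pin top is at (461,303).

```bash
python3 - <<'E'
from h import *
s=snap('scene')
f=lambda u,v,z:ray(s,[180+u/2.9,180+v/2.9],z).round(4)[:2]
for n,u,v,z in [('c1',341,148,.03),('c2',747,245,.03),('c3',671,491,.03),('c4',217,362,.03),('ring',373,222,.034),('sq',525,217,.034),('disc',647,291,.034),('pin',461,302,.088),('cap',448,150,.087),('tail',466,376,.083),('start',186,64,.046),('stop',127,42,.046),('pinL',400,298,.055),('pinR',539,336,.055),('wA',710,212,.07),('wB',252,296,.07),
 ('t1',163,160,.036),('t2',248,68,.036),('t3',44,113,.036),('t4',138,28,.036)]:
    print(n,f(u,v,z))
from scipy.spatial.transform import Rotation as Ro
print(Ro.from_quat(r.observe()['orientation']).as_matrix().round(3))
E
```

```text
c1 [ 0.4664 -0.152 ]
c2 [0.4638 0.1522]
c3 [0.6834 0.1521]
c4 [ 0.685  -0.1506]
ring [ 0.5343 -0.0998]
sq [ 4.934e-01 -4.000e-04]
disc [0.533  0.0982]
pin [ 0.6309 -0.0012]
cap [ 0.5   -0.056]
tail [0.6823 0.0199]
start [ 0.4337 -0.2941]
stop [ 0.4249 -0.3499]
pinL [ 0.6129 -0.0494]
pinR [0.6134 0.046 ]
wA [0.4814 0.1255]
wB [ 0.6563 -0.1351]
t1 [ 0.5284 -0.2677]
t2 [ 0.4114 -0.2525]
t3 [ 0.5118 -0.3767]
t4 [ 0.3953 -0.3569]
[[ 0.965  0.261 -0.   ]
 [ 0.261 -0.965  0.   ]
 [-0.    -0.    -1.   ]]
```

send_rows:
  targets: "60 -40 0 0.1 40;120 -80 0 0.2 0;180 -119 0 0.264 0;240 -159 0 0.264 0;300 -199 0 0.264 0;355 -235 0 0.264 0;410 -272 0 0.264 0;465 -308 0 0.264 0"

```text
time_s: 2.45
position: [0.4749, -0.1539, 0.2047]
orientation: [1.0, -0.0, 0.0, 0.0]
force: [0.6, -1.4, -0.1]
opening: 0.003
grip_force: 0.0
```

```bash
python3 - <<'E'
from h import *
from scipy.spatial.transform import Rotation as Ro
o=r.observe();print(o['time_s'],o['position'],o['opening'],Ro.from_quat(o['orientation']).as_matrix().round(3))
s=snap('wrist','w1.png')
for l in ['panel_square','bar','start_top','timer']:
  for b in r.boxes_of(s,l)[:2]:print(l,b['p'],np.round(b['bbox']))
for n,X in dict(tcp=o['position'],sq=[.493,0,.034],piv=[.633,0,.088],cap=[.5,-.056,.087]).items(): print(n,pix(s,X).round())
E
```

```text
2.45 [ 0.47493011 -0.15387334  0.20466071] 0.003291171857102952 [[ 1.    -0.     0.001]
 [-0.    -1.    -0.   ]
 [ 0.001  0.    -1.   ]]
panel_square 0.58 [402. 154. 546. 284.]
panel_square 0.55 [132. 168. 195. 222.]
bar 0.93 [ 83.   0. 217. 211.]
bar 0.54 [  1. 187.  56. 223.]
start_top 0.75 [434. 228. 468. 264.]
start_top 0.54 [265. 344. 272. 350.]
timer 0.9 [596.   1. 640.  91.]
timer 0.8 [246. 266. 368. 354.]
tcp [315. 283.]
sq [160. 193.]
piv [101.  13.]
cap [198. 196.]
```

View pics/w1.png

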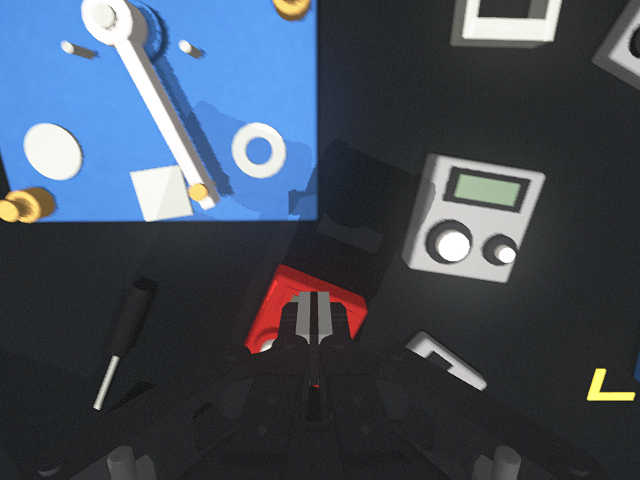

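The wrist picture shows the arm from its hub (104,14) to its cap (198,191), the square at (162,193), and the start and stop buttons at (454,246) and (506,254). All of this agrees with the estimates.

```bash
python3 - <<'E'
from h import *
s=snap('wrist')
for n,u,v,z in [('pin',104,14,.088),('cap',198,191,.087),('sq',162,193,.034),('ring',259,150,.034),('start',454,246,.046),('stop',506,254,.046)]: print(n,ray(s,[u,v],z).round(4))
o=r.observe();p=o['position']
print('tip halfwidths mm',[ (ray(s,[u,296],p[2])-p)[:2].round(4) for u in (297,333)])
m=cv2.inRange(s['img'],(190,190,185),(255,255,255)); n,l,st,c=cv2.connectedComponentsWithStats(m)
print([(st[i][:4].tolist(),c[i].round(1).tolist(),ray(s,c[i],.034).round(4).tolist()) for i in range(1,n) if st[i][4]>300])
E
```

```text
pin [ 0.631  -0.0044  0.088 ]
cap [ 0.503  -0.0583  0.087 ]
sq [ 0.4915 -0.0043  0.034 ]
ring [ 0.533  -0.1029  0.034 ]
start [ 0.4401 -0.2968  0.046 ]
stop [ 0.4315 -0.3507  0.046 ]
tip halfwidths mm [array([-0.0072,  0.0102]), array([-0.0072, -0.0096])]
[([81, 0, 121, 221], [144.9, 118.4], [0.5614, 0.002, 0.034]), ([463, 0, 98, 40], [510.0, 24.5], [0.6379, -0.3243, 0.034]), ([613, 15, 27, 57], [627.4, 51.4], [0.6173, -0.4313, 0.034]), ([24, 123, 56, 56], [51.2, 150.6], [0.5324, 0.0961, 0.034]), ([232, 122, 53, 55], [257.7, 149.3], [0.5337, -0.1017, 0.034]), ([411, 159, 132, 122], [475.3, 224.1], [0.4597, -0.3207, 0.034]), ([438, 232, 31, 29], [453.2, 246.0], [0.4359, -0.3011, 0.034]), ([416, 343, 68, 47], [451.3, 366.6], [0.2849, -0.3182, 0.034])]
```

send_rows:
  targets: "30 -34 0 0 0;60 -69 0 0 0;60 -69 40 0 0;60 -69 80 0 0;60 -69 120 0 0;60 -69 140 0 0;60 -69 150 0 0;60 -69 150 0 0"

```text
time_s: 3.75
position: [0.5336, -0.0874, 0.0545]
orientation: [1.0, -0.001, -0.0, -0.0]
force: [-0.3, 0.4, -0.8]
opening: 0.002
grip_force: 0.0
```

send_rows:
  targets: "0 -6 0 0 0;0 -12 0 0 0;0 -17 0 0 0;0 -22 0 0 0;0 -27 0 0 0;0 -32 0 0 0;0 -37 0 0 0;0 -37 0 0 0"

```text
time_s: 4.75
position: [0.5338, -0.0494, 0.0544]
orientation: [1.0, 0.0, 0.0, 0.0]
force: [0.5, 0.3, 0.7]
opening: 0.0
grip_force: 0.0
```

```bash
python3 - <<'E'
from h import *
o=r.observe();print(o['time_s'],o['position'],o['force'])
a=snap('scene');b=snap('wrist')
A=cv2.resize(a['img'][210:350,240:440],(800,560),interpolation=cv2.INTER_CUBIC);cv2.imwrite('pics/p1.png',A[:,:,::-1])
B=cv2.imwrite('pics/p1w.png',b['img'][:,:,::-1])
E
```

```text
4.75 [ 0.5338013  -0.0493688   0.05439076] [0.47895403 0.28932267 0.71268638]
```

View pics/p1.png

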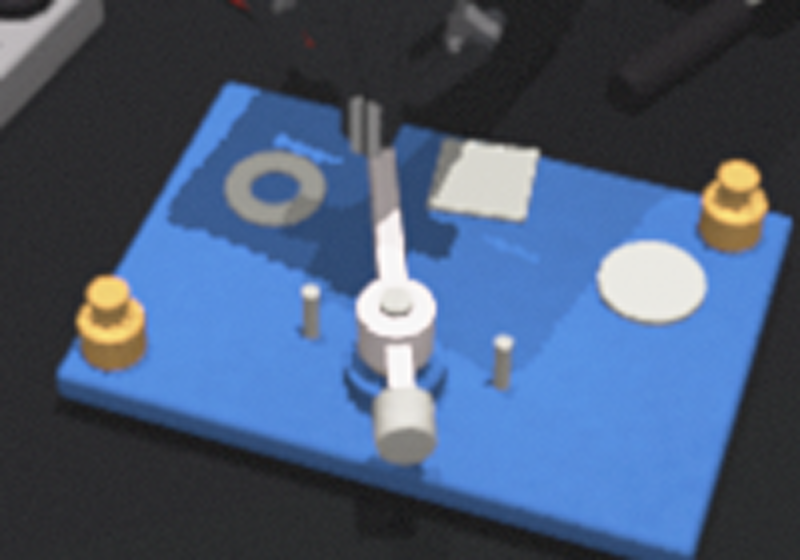

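The picture shows the shut fingertips (365,125) just beside the bar, with the arm about where it was. I'll push on gently.

send_rows:
  targets: "0 -3 0 0 0;0 -6 0 0 0;0 -9 0 0 0;0 -12 0 0 0;0 -15 0 0 0;0 -18 0 0 0;0 -21 0 0 0;0 -23 0 0 0"

```text
time_s: 5.85
position: [0.5338, -0.0265, 0.0544]
orientation: [1.0, -0.0, -0.0, 0.0]
force: [-0.1, 1.1, 0.1]
opening: 0.001
grip_force: 0.0
```

```bash
python3 - <<'E'
from h import *
o=r.observe();print(o['time_s'],o['position'],o['force'])
a=snap('scene')
A=cv2.resize(a['img'][210:350,240:440],(800,560),interpolation=cv2.INTER_CUBIC);cv2.imwrite('pics/p2.png',A[:,:,::-1])
for x in(0.,.05,.1,.15): print(x,[((pix(a,[.632-.14*np.cos(x),-.001-.14*np.sin(x),.087])-[240,210])*4).round(),((pix(a,[.632+.07*np.cos(x),-.001+.07*np.sin(x),.083])-[240,210])*4).round()])
E
```

```text
5.85 [ 0.53378943 -0.02647476  0.05437837] [-0.08133874  1.11370278  0.14273983]
0.0 [array([488., 102.]), array([343., 419.])]
0.05 [array([474.,  99.]), array([350., 421.])]
0.1 [array([460.,  96.]), array([358., 423.])]
0.15 [array([447.,  94.]), array([366., 424.])]
```

View pics/p2.png

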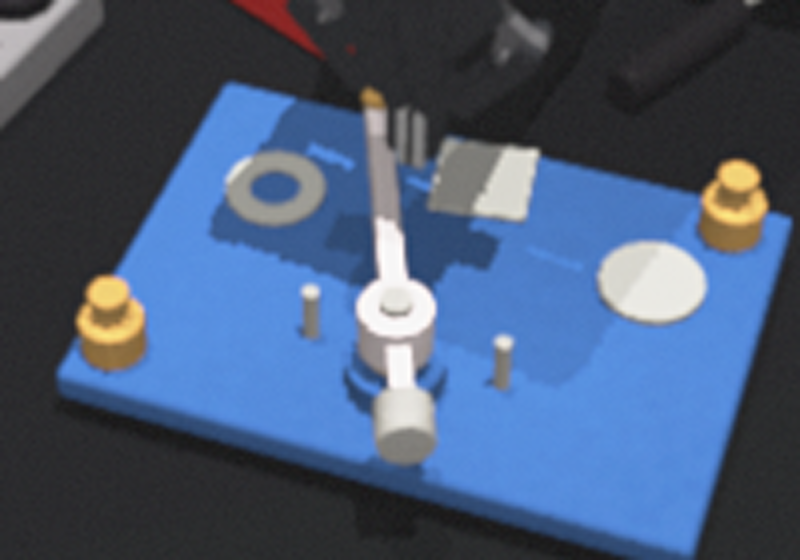

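The arm hasn't moved, and the fingers (410,135) now appear right of the bar. I need to check where the tip really is.

```bash
python3 - <<'E'
from h import *
o=r.observe();print(o['position'],o['qpos'],o['orientation'])
a=snap('scene');b=snap('side')
print('tcp scene',((pix(a,o['position'])-[240,210])*4).round(),'side',pix(b,o['position']).round())
for z in (.054,.09,.12): print(z,ray(a,[240+410/4,210+163/4],z).round(3))
print('side box arm',((pix(b,[.5,-.056,.087]))).round())
B=cv2.resize(b['img'][160:310,200:400],(800,600),interpolation=cv2.INTER_CUBIC);cv2.imwrite('pics/p3.png',B[:,:,::-1])
print('tcp in crop',((pix(b,o['position'])-[200,160])*4).round())
E
```

```text
[ 0.53379879 -0.02633892  0.05438236] [-1.17858645e-01  4.40337680e-01  1.70875542e+00  4.85872855e-05
  9.92494648e-01  1.45294820e+00] [ 1.00000000e+00 -1.85400992e-05  4.82957347e-06 -1.99136080e-05]
tcp scene [411. 192.] side [322. 249.]
0.054 [ 0.514 -0.034  0.054]
0.09 [ 0.549 -0.022  0.09 ]
0.12 [ 0.578 -0.013  0.12 ]
side box arm [308. 243.]
tcp in crop [488. 356.]
```

View pics/p3.png

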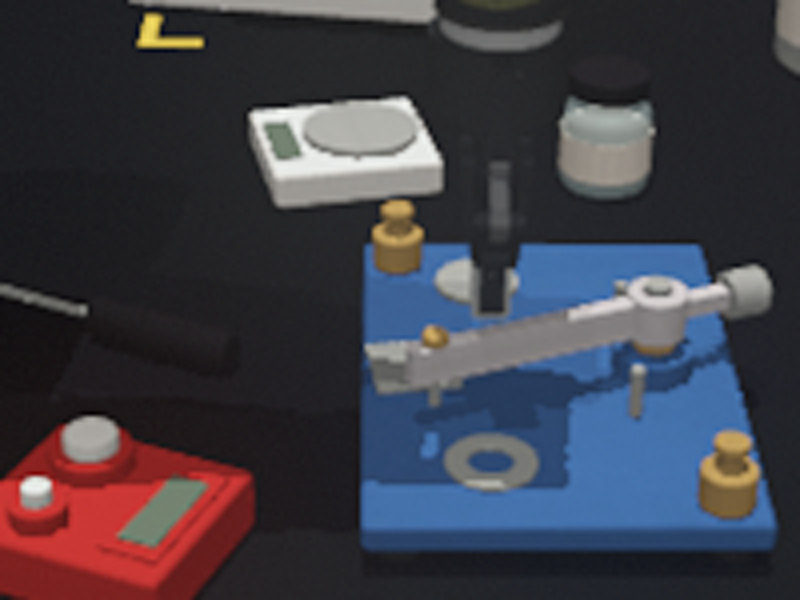

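```bash
python3 - <<'E'
from h import *
a=snap('scene');b=snap('side');o=r.observe();p=o['position']
P=lambda s:s['camera_matrix']@np.c_[s['R'],np.ravel(s['t'])]
X=cv2.triangulatePoints(P(a),P(b),np.array([240+411/4,210+164/4]),np.array([200+490/4,160+314/4]));print('tip',(X[:3]/X[3]).ravel())
for z in (.054,.065,.075,.085): print(z,((pix(a,[p[0],p[1],z])-[240,210])*4).round(),((pix(b,[p[0],p[1],z])-[200,160])*4).round())
for n,q in dict(hub=[.632,-.001,.083],wA=[.48,.1255,.07],jar=[.625,.3,.085]).items(): print(n,((pix(b,q)-[200,160])*4).round())
# bar cap triangulation
X=cv2.triangulatePoints(P(a),P(b),np.array([240+373/4,210+94/4]),np.array([200+434/4,160+330/4]));print('cap',(X[:3]/X[3]).ravel())
C=a['img'][225:275,315:365];cv2.imwrite('pics/p4.png',cv2.resize(cv2.convertScaleAbs(np.hstack([C,b['img'][215:265,298:348]]),alpha=1.7),(800,400),interpolation=cv2.INTER_NEAREST)[:,:,::-1])
E
```

```text
tip [ 0.5361728  -0.02472625  0.07910014]
0.054 [411. 192.] [488. 357.]
0.065 [411. 177.] [488. 340.]
0.075 [411. 162.] [489. 325.]
0.085 [411. 148.] [489. 310.]
hub [658. 291.]
wA [393. 207.]
jar [600.  72.]
cap [ 0.50362616 -0.05608173  0.08742701]
```

View pics/p4.png

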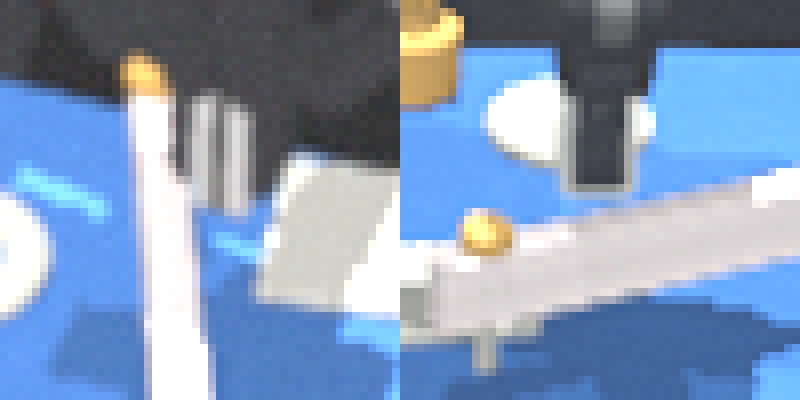

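The pictures show the fingertips at about z = 0.079, some 25 mm above the reported TCP. They passed over the bar, and the arm has not moved (cap still at 0.504, -0.056). I'll go back over the bar and come down lower.

send_rows:
  targets: "0 0 -30 0 0;0 30 -30 0 0;0 64 -30 0 0;0 64 -30 0 0;0 64 -5 0 0;0 64 10 0 0;0 64 17 0 0;0 64 17 0 0"

```text
time_s: 7.1
position: [0.5338, -0.0904, 0.0373]
orientation: [1.0, 0.0, -0.0, -0.0]
force: [0.3, -0.6, 0.0]
opening: -0.002
grip_force: 0.0
```

```bash
python3 - <<'E'
from h import *
a=snap('scene');b=snap('side');o=r.observe();p=o['position'];print(p,o['force'])
for z in (.035,.045,.055,.065): print(z,((pix(a,[p[0],p[1],z])-[300,210])*5).round(),((pix(b,[p[0],p[1],z])-[290,200])*5).round())
cv2.imwrite('pics/p5.png',cv2.resize(cv2.convertScaleAbs(np.hstack([a['img'][210:290,300:380],b['img'][200:280,290:370]]),alpha=1.5),(800,400),interpolation=cv2.INTER_CUBIC)[:,:,::-1])
E
```

```text
[ 0.53413117 -0.09060571  0.03796549] [ 0.65370387 -0.33842818 -0.09766452]
0.035 [ 64. 236.] [165. 359.]
0.045 [ 64. 219.] [166. 340.]
0.055 [ 63. 201.] [167. 321.]
0.065 [ 62. 184.] [167. 302.]
```

View pics/p5.png

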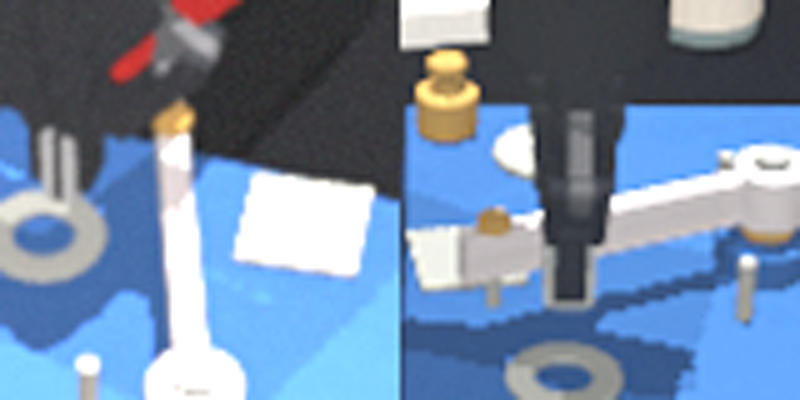

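The picture shows the tip level with the bar on its ring side: tip bottom at (58,205) in the left crop and (570,305) in the right, so z is about 0.057. Now I'll push.

send_rows:
  targets: "0 -8 0 0 0;0 -16 0 0 0;0 -22 0 0 0;0 -27 0 0 0;0 -32 0 0 0;0 -37 0 0 0;0 -42 0 0 0;0 -46 0 0 0"

```text
time_s: 8.2
position: [0.5337, -0.0444, 0.0373]
orientation: [1.0, -0.0, -0.0, 0.0]
force: [-0.6, -1.6, -0.2]
opening: -0.001
grip_force: 0.6
```

```bash
cat > cap.py <<'E'
from h import *
def run():
    o=r.observe();print(o['time_s'],o['position'].round(4),o['force'].round(2))
    for n in('scene','side','wrist'):
        s=snap(n);hsv=cv2.cvtColor(s['img'],cv2.COLOR_RGB2HSV);m=cv2.inRange(hsv,(10,100,60),(30,255,255))
        k,l,st,c=cv2.connectedComponentsWithStats(m)
        for i in range(1,k):
            x=ray(s,c[i],.085)
            if st[i][4]>12 and .45<x[0]<.6 and -.15<x[1]<.09: 
                d=x-np.array([.632,-.001 if n!='wrist' else -.004,0]);print(n,c[i].round(1),st[i][4],x.round(4),'r',np.hypot(d[0],d[1]).round(3),'ang',np.arctan2(-d[1],-d[0]).round(3))
        if n=='scene':
            for b in r.boxes_of(s,'bar')[:1]: print(b)
run()
E
python3 cap.py
```

```text
8.2 [ 0.5337 -0.0444  0.0373] [-0.65 -1.57 -0.21]
{'bbox': [325.0, 241.8, 350.5, 325.7], 'p': 0.7}
side [298.9 218.9] 182 [0.4814 0.0602 0.085 ] r 0.163 ang -0.386
side [304.7 238.2] 21 [ 0.494  -0.0304  0.085 ] r 0.141 ang 0.21
wrist [ 26.8 368. ] 3349 [0.5169 0.0779 0.085 ] r 0.141 ang -0.619
```

send_rows:
  targets: "0 -3 0 0 0;0 -6 0 0 0;0 -9 0 0 0;0 -12 0 0 0;0 -15 0 0 0;0 -18 0 0 0;0 -20 0 0 0;0 -20 0 0 0"

```text
time_s: 9.4
position: [0.5338, -0.0245, 0.0374]
orientation: [1.0, -0.0, 0.0, -0.0]
force: [-0.9, -0.3, 0.2]
opening: -0.003
grip_force: 0.2
```

```bash
python3 cap.py
```

```text
9.4 [ 0.5338 -0.0245  0.0374] [-0.9  -0.28  0.22]
side [298.9 218.9] 182 [0.4814 0.0602 0.085 ] r 0.163 ang -0.386
side [303.2 232.4] 20 [ 0.491  -0.0045  0.085 ] r 0.141 ang 0.025
wrist [ 47.6 376.5] 4889 [0.5126 0.09   0.085 ] r 0.152 ang -0.667
```

send_rows:
  targets: "0 8 0 0 0;0 25 0 0 0;0 50 0 0 0;0 70 0 0 0;0 70 0 0 0"

```text
time_s: 10.22
position: [0.5337, -0.0964, 0.0373]
orientation: [1.0, -0.001, 0.0, 0.0]
force: [-0.5, 0.6, -0.6]
opening: 0.002
grip_force: 0.0
```

```bash
python3 cap.py; python3 - <<'E'
from h import *
s=r.snapshot('scene'); 
m=cv2.inRange(s['img'],(150,150,140),(255,255,255)); n,l,st,c=cv2.connectedComponentsWithStats(m)
for i in range(1,n):
    x=ray(s,c[i],.034)
    if st[i][4]>100 and .45<x[0]<.7 and abs(x[1])<.15: print(st[i].tolist(),c[i].round(1),x.round(4))
E
```

```text
10.225 [ 0.5337 -0.0964  0.0373] [-0.49  0.59 -0.57]
scene [359.9 235.2] 49 [ 0.4906 -0.0056  0.085 ] r 0.142 ang 0.033
{'bbox': [316.6, 233.8, 366.5, 325.6], 'p': 0.57}
side [298.9 218.9] 182 [0.4814 0.0602 0.085 ] r 0.163 ang -0.386
side [303.4 232.4] 21 [ 0.4913 -0.0044  0.085 ] r 0.141 ang 0.024
wrist [110.8 405.4] 352 [ 0.497  -0.0041  0.085 ] r 0.135 ang 0.001
[321, 239, 42, 80, 837] [341.3 281.4] [ 0.5765 -0.0147  0.034 ]
[358, 246, 17, 19, 229] [366.2 255.2] [0.4909 0.0099 0.034 ]
[389, 270, 28, 21, 440] [402.5 279.9] [0.5322 0.0967 0.034 ]
```

The stylus stands about 4 mm short (swing about +0.03). One more small nudge.

send_rows:
  targets: "0 -25 0 0 0;0 -50 0 0 0;0 -62 0 0 0;0 -67 0 0 0;0 -70 0 0 0;0 -72 0 0 0;0 -73.3 0 0 0;0 -73.3 0 0 0"

```text
time_s: 11.48
position: [0.5337, -0.0216, 0.0374]
orientation: [1.0, -0.0, -0.0, 0.0]
force: [-0.4, -2.4, 0.2]
opening: 0.001
grip_force: 0.6
```

send_rows:
  targets: "0 8 0 0 0;0 30 0 0 0;0 70 0 0 0;0 70 -40 0 0;0 70 -90 0 0;0 70 -90 0 0"

```text
time_s: 12.22
position: [0.5355, -0.0923, 0.1311]
orientation: [1.0, -0.0, 0.003, 0.001]
force: [0.1, 0.6, -0.3]
opening: -0.001
grip_force: 0.0
```

```bash
python3 cap.py;  python3 - <<'E'
from h import *
s=r.snapshot('wrist');cv2.imwrite('pics/w9.png',s['img'][:,:,::-1])
a=r.snapshot('scene')
b=[x['bbox'] for x in r.boxes_of(a,'panel_square')[:1]];print(b,[ray(a,[(q[0]+q[2])/2,(q[1]+q[3])/2],.034) for q in b])
A=cv2.resize(a['img'][220:310,300:420],(800,600),interpolation=cv2.INTER_CUBIC);cv2.imwrite('pics/p9.png',A[:,:,::-1])
E
```

```text
12.225 [ 0.5355 -0.0923  0.1311] [ 0.08  0.58 -0.34]
scene [361.4 235.9] 44 [ 0.4914 -0.0022  0.085 ] r 0.141 ang 0.008
{'bbox': [316.5, 235.0, 367.1, 323.9], 'p': 0.64}
side [298.9 218.9] 181 [0.4813 0.0604 0.085 ] r 0.163 ang -0.387
side [303.2 231.4] 20 [4.91e-01 1.00e-04 8.50e-02] r 0.141 ang -0.008
wrist [184.7 312.1] 431 [ 0.4918 -0.0016  0.085 ] r 0.14 ang -0.017
[[348.7, 247.0, 376.6, 267.3]] [array([0.49869081, 0.00470713, 0.034     ])]
```

View pics/p9.png

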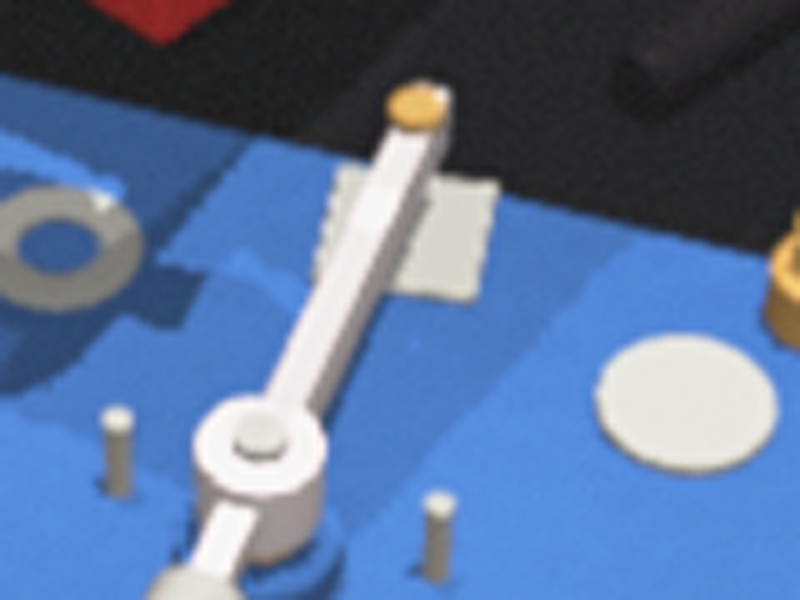

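The picture shows the cap (418,105) and the bar lying over the middle of the square (405,235); the three views give a swing of about 0 ± 0.01. Now on to the timer.

send_rows:
  targets: "-20 40 0 0 0;-44 90 0 0 0;-68 140 0 0 0;-90 185 0 0 0;-98 202 0 0 0;-98 202 0 0 0;-98 202 0 0 0"

```text
time_s: 13.45
position: [0.4362, -0.2924, 0.1272]
orientation: [1.0, 0.0, -0.0, -0.0]
force: [0.1, -0.6, -0.4]
opening: -0.003
grip_force: 0.0
```

```bash
python3 - <<'E'
from h import *
o=r.observe();print(o['time_s'],o['position'].round(4),o['force'].round(2))
P=lambda s:s['camera_matrix']@np.c_[s['R'],np.ravel(s['t'])]
S={n:snap(n) for n in('wrist','scene','side')}
for n,s in S.items():
  for l in('start_top','stop_top'):
    for b in r.boxes_of(s,l)[:4]:
      q=b['bbox'];c=[(q[0]+q[2])/2,(q[1]+q[3])/2];print(n,l,round(b['p'],2),np.round(q),ray(s,c,.046).round(4)[:2])
  print('tcp',pix(s,o['position']))
E
```

```text
13.45 [ 0.4362 -0.2924  0.1272] [ 0.09 -0.64 -0.41]
wrist start_top 0.82 [292. 210. 333. 253.] [ 0.4411 -0.2907]
wrist start_top 0.65 [ 83. 357. 121. 389.] [ 0.3112 -0.1058]
wrist stop_top 0.72 [292. 211. 332. 255.] [ 0.4402 -0.2906]
tcp [314.59939799 283.48856894]
scene start_top 0.75 [489. 262. 558. 311.] [0.4814 0.3183]
scene start_top 0.66 [349. 246. 375. 267.] [0.5092 0.0059]
scene start_top 0.65 [237. 198. 252. 206.] [ 0.4341 -0.2924]
scene start_top 0.47 [132. 243. 141. 252.] [ 0.6395 -0.4401]
scene stop_top 0.44 [224. 194. 228. 198.] [ 0.4266 -0.3433]
scene stop_top 0.42 [319. 174. 323. 182.] [ 0.2941 -0.1623]
tcp [240.31627331 173.74426384]
side start_top 0.64 [274. 320. 287. 334.] [ 0.4461 -0.2893]
side start_top 0.42 [385. 396. 395. 402.] [ 0.6239 -0.4637]
tcp [274.30645515 292.96834298]
```

send_rows:
  targets: "2 0 30 0 0;2 0 55 0 0;2 0 72 0 0;2 0 80 0 0;2 0 84 0 0;2 0 84 0 0"

```text
time_s: 14.65
position: [0.4379, -0.2935, 0.0437]
orientation: [1.0, -0.0, 0.0, 0.0]
force: [0.3, -0.5, 0.3]
opening: 0.0
grip_force: 0.0
```

send_rows:
  targets: "0 0 2 0 0;0 0 4 0 0;0 0 6 0 0;0 0 8 0 0;0 0 8 0 0"

```text
time_s: 15.28
position: [0.4377, -0.2933, 0.0352]
orientation: [1.0, -0.0, -0.0, -0.0]
force: [-0.4, 0.4, -0.3]
opening: 0.003
grip_force: 0.0
```

send_rows:
  targets: "0 0 2 0 0;0 0 4 0 0;0 0 6 0 0;0 0 6 0 0"

```text
time_s: 15.78
position: [0.4378, -0.2934, 0.0294]
orientation: [1.0, -0.0, -0.0, -0.0]
force: [-0.6, 0.6, 2.1]
opening: 0.001
grip_force: 1.2
```

send_rows:
  targets: "0 0 1 0 0;0 0 2 0 0;0 0 2 0 0"

```text
time_s: 16.15
position: [0.4378, -0.2934, 0.0274]
orientation: [1.0, -0.0, 0.0, 0.0]
force: [-0.9, 0.3, 3.8]
opening: -0.007
grip_force: 1.7
```

send_rows:
  targets: "0 0 1 0 0;0 0 2 0 0;0 0 2 0 0"

```text
time_s: 16.52
position: [0.4378, -0.2934, 0.0254]
orientation: [1.0, -0.0, 0.0, 0.0]
force: [-1.6, 0.3, 4.5]
opening: -0.001
grip_force: 2.3
```

send_rows:
  targets: "0 0 1 0 0;0 0 2 0 0;0 0 2 0 0"

```text
time_s: 16.9
position: [0.4379, -0.2935, 0.0248]
orientation: [1.0, -0.0, 0.0, 0.0]
force: [-9.5, 5.2, 24.1]
opening: -0.003
grip_force: 12.1
```

The button is at its bottom stop (24 N). I'll release it and lift clear.

send_rows:
  targets: "0 0 -5 0 0;0 0 -15 0 0;0 0 -40 0 0;0 0 -80 0 0;0 0 -110 0 0;0 0 -110 0 0;0 0 -110 0 0"

```text
time_s: 17.77
position: [0.4374, -0.2931, 0.1327]
orientation: [1.0, -0.0, -0.0, -0.0]
force: [-0.9, 0.3, -0.2]
opening: 0.0
grip_force: 0.0
```

```bash
python3 cap.py; python3 - <<'E'
from h import *
for n in('scene','side'):
  s=snap(n)
  for l,z in[('weight_a',.05),('jar',.04),('applicator',.03)]:
    print(n,l,[(np.round(b['bbox']).tolist(),round(b['p'],2)) for b in r.boxes_of(s,l)[:2]])
E
```

```text
17.775 [ 0.4374 -0.2931  0.1327] [-0.92  0.26 -0.2 ]
scene [361.4 235.7] 42 [ 0.4911 -0.0022  0.085 ] r 0.141 ang 0.009
{'bbox': [315.9, 233.6, 365.9, 325.1], 'p': 0.68}
side [299. 219.] 179 [0.4815 0.0596 0.085 ] r 0.162 ang -0.383
side [303.4 231.4] 21 [4.913e-01 2.000e-04 8.500e-02] r 0.141 ang -0.009
scene weight_a [([416.0, 249.0, 433.0, 275.0], 0.82), ([260.0, 281.0, 278.0, 299.0], 0.58)]
scene jar [([481.0, 318.0, 527.0, 373.0], 0.93), ([196.0, 189.0, 266.0, 247.0], 0.45)]
scene applicator [([156.0, 260.0, 211.0, 295.0], 0.69)]
side weight_a [([340.0, 170.0, 365.0, 208.0], 0.68), ([372.0, 270.0, 394.0, 290.0], 0.54)]
side jar [([338.0, 173.0, 363.0, 209.0], 0.59), ([296.0, 228.0, 395.0, 248.0], 0.54)]
side applicator [([374.0, 331.0, 415.0, 376.0], 0.58)]
```

```bash
python3 -c "
from bench import r
print(r.finish_job())"
```

```text
the job is handed in; nothing more can be done
None
```

The job is handed in: the stylus stands over the middle of the square (swing about 0 ± 0.01 rad), the large grey timer's start button was pressed to its stop and released, and the stop button, weights, jar and applicator were left alone; one early pass skimmed over the bar without moving the arm, because the fingertips sat about 20–25 mm above the reported TCP.

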